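Run the loose wing nut down by fingertip strokes

ROBOT

A 6-joint arm with a two-finger parallel gripper is mounted at the origin on the work surface. World frame = base frame: x ahead of the robot, y to its left, z up, the work surface at z = 0. Lengths are in mm, angles in rad, forces in N, time in s.
With the tool pointing down it reaches from about 300 to 950 mm from the base axis. Payload 3.1 kg.
Tool frame: the origin (TCP) lies on the centre line of the jaws, within the pads' length; the fingertips stand 8 mm ahead of it and the grasp point (between the pads) lies 11 mm behind it; z points along the fingers, y is the line along which they close (so a half turn about z gives the same grasp; the last joint's range is limited). The gripper opens to 85 mm and grips with 20 to 120 N. Pads are 22 mm wide; open, the fingers measure 114 mm over their backs; the gripper's body (76 mm by 85 mm) begins 54 mm behind the grasp point. The pads swing forward as they close: fully open they stand 13 mm farther back than shut.
Start: joints at [1.156, 0.308, 1.634, -0, 1.2, -0.07], TCP at [211.281, 588.211, 239.272] pointing down, gripper open.
Joint ranges: [-3.06, 3.06], [-0.79, 1.96], [0.05, 2.63], [-1.19, 4.34], [0.05, 2.64], [-2.94, 2.94]. Speed limits (rad/s): [2.79, 2.79, 3.14, 3.14, 3.14, 3.14].

INTERFACE

Orientations are given as a unit quaternion [x, y, z, w].
In Python, from station import bot, get_image, order gives the robot as it stands.
- The arm moves only by the tool jog_arm, never from a script. Its argument "motion" is one flat list of numbers, 6 for each row, row after row: the shift along the world's x, y, z in m, then the turn, a rotation vector about the world's x, y, z in rad. In form: [x, y, z, rx, ry, rz, x, y, z, rx, ry, rz, ...]. A call has 1 to 10 rows; each row is the pose to reach, as a shift and turn from the pose commanded when the call began; what a row does not reach only later rows make up. A row lasts 1/10 s, in which the tool goes at most 50 mm and 8.59 degrees, less where a joint would pass 70% of its speed; a pose out of reach is approached as far as the arm can. A call with a gripper value outside its range is refused whole. "jaw" is the finger opening in m, from 0 to 0.0854, set as the call begins (left out, the last holds). The fingers move at their own pace and stop on an object; the grip force is fixed at half the most. Time passes only in rows, so rows that repeat a pose let the fingers close. It gives the time, the measured TCP pose, the force, the opening and the grip force at its end, in the units of the state.
- bot.state(): the state, without advancing time (a new reading comes with each control period).
- get_image(name): name is "side" or "top" or "wrist"; returns a dict with "pixels" (420x560x3 uint8, red, green, blue), "fx", "fy", "cx", "cy" (pixels), "world_to_cam" (4x4, takes a point from world to camera coordinates). Camera axes: x right, y down, z forward; pixel columns grow to the right and rows downward; lengths in mm; the calibration is good to about 2 mm. The wrist camera is an equidistant fisheye: a pixel r from the principal point sees the ray r / f radians off the axis. A picture is of the moment at which its call begins. There is no depth.
- order.finish_job(): hands the job in; it is judged then, once.
The state is a dict: "time_s": time; "q": joint angles; "joint_velocities": joint speeds; "joint_torque": joint torques, N m; "position": TCP position; "ee_rot": TCP orientation; "contact_force": force on the tool from outside, world axes, zero at the start; "torque": the same for the moment, N m; "gripper_width": finger opening in mm; "gripper_force": force on a finger pad.
Only numpy, scipy, OpenCV 4.12 (cv2) and the standard library are available. Lean on these libraries where they do the work, as an engineer would, in place of code of your own. Each camera call takes 0.05 s, during which the arm holds its last target. There are 200 camera calls.

TASK

One of the two bench clamps is still loose: its clamp plate stands clear of the blue bracket. With the fingertips only, stroke the wings of its wing nut clockwise (seen from above), again and again, until the nut stops and the plate is snug on the bracket. Do not pinch or grip the nut; leave the snug clamp's nut and everything else on the table where they are.

Things in the scene. Friction and masses are not known exactly. Their poses are not given: they have to be found in the camera images.
- clamp_a: the loose clamp, fixed to the table: aluminium base 110 (x) x 80 (y) x 12 mm; origin under its centre on the table, z up; the nut's vertical stud passes through the origin. Upright backstop, 60 mm wide (y), 75 mm high, inner face at x = -40 mm: only 4 mm beyond the wings' reach, so a shut finger pushing a wing near its end has hardly any room to pass there.
- clamp_a_axis (a point): point on the stud axis, 12 mm above the table. Above it lies a blue bracket (highest edge 32 mm above the table) and a steel clamp plate 56 x 42 x 8 mm on it, plate top 34 mm above the table when snug, up to 44 mm when loose; two thin guide pins reach 46 mm; the 10 mm thick stud reaches 76 mm.
- nut_a_top (a point): point on the stud axis level with the wing tops of the loose nut, 68 mm above the table when snug, up to 10 mm more when loose. Two flat upright steel wings, 6 mm thick, lie along its +x and -x axes (they turn with the nut; z is up), reaching 36 mm from the axis; round outer ends 0 to 24 mm below this point. Hub 26 mm across, its top 14 mm below this point.
- nut_a (a joint): wing nut turn in clamp_a, rad, grows clockwise seen from above; each turn (6.28) lowers nut and plate 5 mm. At 12.57 it meets a firm stop, plate snug on the bracket. Stays where left; turns with about 0.05 N m (2 N at 26 mm from the axis). The loose one: starts 1.0 to 1.6 turns short of the stop.
- clamp_b: the other clamp, already snug, otherwise identical to clamp_a and with the same frame; leave it alone
- nut_b_top (a point): same point on the snug nut of clamp_b, 68 mm above the table, axes as for the loose nut
- nut_b (a joint): wing nut turn in clamp_b, rad, grows clockwise seen from above; each turn (6.28) lowers nut and plate 5 mm. At 12.57 it meets a firm stop, plate snug on the bracket. Stays where left; turns with about 0.05 N m (2 N at 26 mm from the axis). This one starts snug.
- tin_1: white round plastic tin, 58 mm across, 34 mm high; loose bystander, origin at the centre of its underside
- tin_2: white round plastic tin like tin_1; loose bystander, origin at the centre of its underside
- spare_nut: loose spare wing nut of the same kind lying on the table, wings 72 mm across, 34 mm high; not part of the job; loose bystander, origin at the centre of its underside
- angle: black plastic angle piece, 50 x 40 mm, 40 mm high; loose bystander, origin at the centre of its underside
- bracket: loose blue U-shaped plastic bracket, 70 x 40 mm, 30 mm high; loose bystander, origin at the centre of its underside
- bolt: steel hex bolt standing on its head, 28 mm across, 59 mm high; loose bystander, origin at the centre of its underside
- bottle: clear plastic bottle with a blue cap, 62 mm across, 190 mm high; loose bystander, origin at the centre of its underside
Not all that is in view belongs to the job. What is shaped like the clamp_a but brown is not meant.

How it is judged:
By the outcome, as a careful person would: the job done as asked, in the order asked, and still so for the second after the job is handed in, with the robot touching nothing.
It also fails if it takes over 64 s, if anything falls off the work surface, if the arm or the gripper's body presses on something with over 40 N, if the wrist force passes 120 N, or if a joint passes its speed limit or range.

## Working session

There is one attempt and no reset: what is moved stays moved. The work goes in short steps, Python scripts to look and compute and a tool call to move; the robot and the scene stay as the last step left them, time stands still between calls to the robot, and variables do not carry over. Pictures are saved under pics/ and viewed, at most 10 in all, crops included, and the job is handed in when it is done.

Besides the shell and the picture viewer there is one more tool, called after ">>>" as name(argument=value, ...) on one line, values as JSON. jog_arm: Moves the arm, as the interface text tells. Its arguments: {"type":"object","properties":{"motion":{"type":"array"},"jaw":{"type":"number"}},"required":["motion"]}

```bash
mkdir -p pics
cat > h.py <<'E'
import numpy as np, cv2
from station import bot, get_image, order
def snap(name,fn):
    im=get_image(name); cv2.imwrite(fn,im["pixels"][:,:,::-1]); return im
def ray(im,u,v):
    M=np.array(im["world_to_cam"]);d=np.array([(u-im["cx"])/im["fx"],(v-im["cy"])/im["fy"],1.])
    R=M[:3,:3];return -R.T@M[:3,3],R.T@d
def atz(im,u,v,z):
    o,d=ray(im,u,v);return o+d*(z-o[2])/d[2]
E
python3 - <<'E'
from h import *
import pickle
for n in("top","side"):
    im=snap(n,f"pics/{n}0.png");pickle.dump(im,open(n+".pkl","wb"));print(n,im["fx"],im["cx"],im["cy"],np.round(im["world_to_cam"],3).tolist())
print(bot.state())
E
```

```text
top 528.2213532674937 282.90131035951356 208.96128131880613 [[0.013, -1.0, -0.008, -0.464], [-0.987, -0.011, -0.162, 512.599], [0.162, 0.01, -0.987, 1477.04], [0.0, 0.0, 0.0, 1.0]]
side 460.69320116213436 282.4854648162804 210.5601742729347 [[-0.992, -0.129, 0.011, 518.235], [-0.087, 0.599, -0.796, 103.039], [0.096, -0.791, -0.605, 1099.298], [0.0, 0.0, 0.0, 1.0]]
{'time_s': 0.1, 'q': array([ 1.15629617e+00,  3.08945249e-01,  1.63506691e+00,  8.24530102e-06,
        1.19970903e+00, -6.97014264e-02]), 'joint_velocities': array([-0.00102147, -0.00188106, -0.00151569,  0.00138361,  0.0009991 ,
        0.00167458]), 'joint_torque': array([-9.15080418e-04, -4.16396070e+01, -2.77647632e+01, -7.01290742e-05,
        3.86123895e-03, -1.45615547e-05]), 'position': array([210.981382  , 587.52992465, 238.14124605]), 'ee_rot': array([ 1.71548020e-01,  9.85175185e-01, -1.03230848e-03, -2.58878662e-04]), 'contact_force': array([ 0.13673513, -0.42301202,  0.89413155]), 'torque': array([-0.0565061 , -0.00992809, -0.0180621 ]), 'gripper_force': 0.0, 'gripper_width': 85.36282450709149}
```

View pics/top0.png

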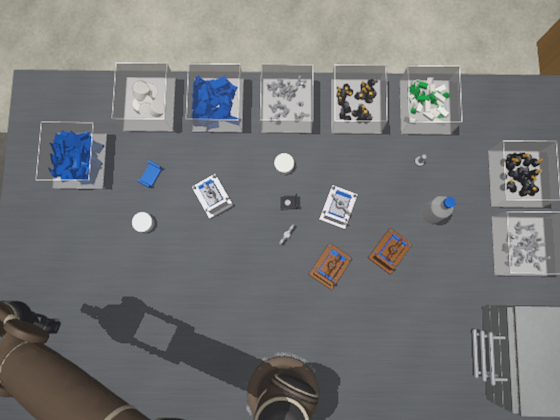

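View pics/side0.png

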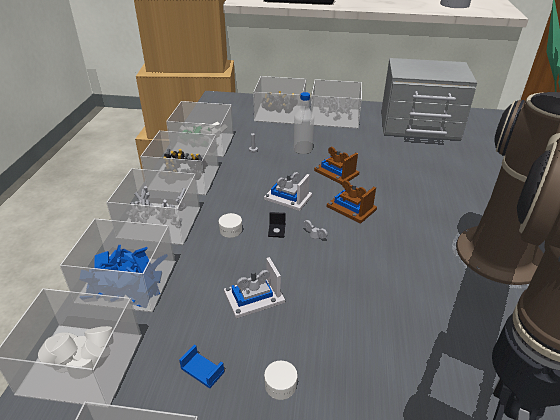

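The top view shows grey clamps at about (212,195) and (340,207), with two brown decoys. In the side view they are at (255,285) and (288,190). I'll enlarge both.

Run:
```python
from h import *
t=cv2.imread("pics/top0.png");s=cv2.imread("pics/side0.png")
def c(i,u,v,w=60,h=45): return cv2.resize(i[v-h//2:v-h//2+h,u-w//2:u-w//2+w],(400,300),interpolation=cv2.INTER_CUBIC)
cv2.imwrite("pics/crop0.png",np.vstack([np.hstack([c(t,212,195),c(t,340,207)]),np.hstack([c(s,255,285,80,60),c(s,288,190,80,60)])]))
```

```text
(no output)
```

View pics/crop0.png

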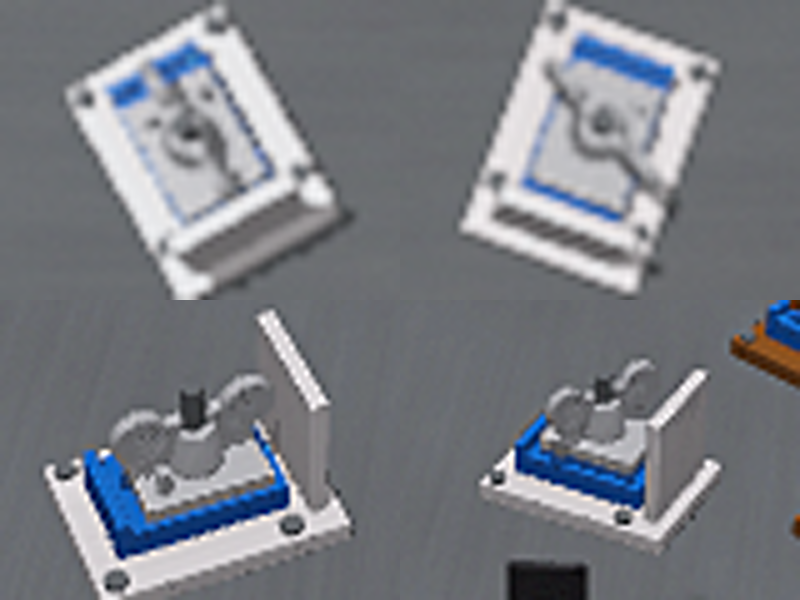

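The clamp at top (340,203) has its plate standing clear of the bracket and a shorter stud showing above the nut, so it looks like the loose one. I'll work out its pose.

Run:
```python
from h import *
import pickle
im=pickle.load(open("top.pkl","rb"));si=pickle.load(open("side.pkl","rb"))
f=lambda u,v:(310+(u-400)*.15-.5,185+v*.15-.5)
P=[atz(im,*f(*p),12)[:2] for p in[(550,0),(720,65),(640,293),(460,228)]]
P=np.array(P);print(P.round(1).tolist(),P.mean(0), [np.linalg.norm(P[i]-P[i-1]) for i in range(4)])
x=(P[0]+P[1]-P[2]-P[3]);print("yaw",np.degrees(np.arctan2(x[1],x[0])))
a=atz(im,*f(602,118),76);print("stud",a)
w1=atz(im,*f(550,68),74)[:2];w2=atz(im,*f(668,188),74)[:2];d=w1-w2;print("wing",w1,w2,np.degrees(np.arctan2(d[1],d[0])))
g=lambda u,v:(248+(u-400)*.2-.5,160+(v-300)*.2-.5)
o,dd=ray(si,*g(602,378)); o2,d2=ray(im,*f(602,118))
A=np.c_[dd,-d2];s=np.linalg.lstsq(A,o2-o,rcond=None)[0];print(o+dd*s[0],o2+d2*s[1])
for n in [(566,172),(340.3,203)]:pass
# bystanders
for n,u,v,z in[("tin",284,163,34),("angle",290,202,40),("spare",287,235,20),("bottle",438,210,0),("bolt",420,160,40),("brown1",330,266,40),("brown2",390,250,40),("clampb",211.5,190,76)]:print(n,atz(im,u,v,z)[:2].round(0))
```

```text
[[592.3, -137.9], [563.8, -212.8], [462.0, -176.9], [489.8, -98.3]] [ 527.00381496 -156.50062896] [np.float64(109.89142335731027), np.float64(80.13669133235811), np.float64(107.94984844600215), np.float64(83.39421124226658)]
yaw -20.29631383641083
stud [ 528.07800317 -154.35288967   76.        ]
wing [ 549.69221685 -132.64284745] [ 498.81526761 -182.18283805] 44.23720478001103
[ 529.01914292 -154.55921365   74.06877009] [ 528.44090829 -154.55471026   73.9651959 ]
tin [650.   4.]
angle [533. -14.]
spare [440.  -7.]
bottle [ 522. -451.]
bolt [ 662. -392.]
brown1 [ 351. -129.]
brown2 [ 398. -300.]
clampb [559. 208.]
```

>>> jog_arm(motion=[0.314, -0.716, -0.04, 0, 0, 0, 0.314, -0.716, -0.04, 0, 0, 0, 0.314, -0.716, -0.04, 0, 0, 0, 0.314, -0.716, -0.04, 0, 0, 0, 0.314, -0.716, -0.04, 0, 0, 0, 0.314, -0.716, -0.04, 0, 0, 0, 0.314, -0.716, -0.04, 0, 0, 0, 0.314, -0.716, -0.04, 0, 0, 0, 0.314, -0.716, -0.04, 0, 0, 0, 0.314, -0.716, -0.04, 0, 0, 0], jaw=0)

```text
time_s: 1.1
position: [411.9, 129.0, 213.5]
ee_rot: [0.171, 0.985, 0.0, 0.0]
contact_force: [1.0, 0.2, -0.4]
gripper_width: -0.3
gripper_force: 0.0
```

>>> jog_arm(motion=[0.113, -0.257, -0.014, 0, 0, 0, 0.113, -0.257, -0.014, 0, 0, 0, 0.113, -0.257, -0.014, 0, 0, 0, 0.113, -0.257, -0.014, 0, 0, 0, 0.113, -0.257, -0.014, 0, 0, 0, 0.113, -0.257, -0.014, 0, 0, 0, 0.113, -0.257, -0.014, 0, 0, 0, 0.113, -0.257, -0.014, 0, 0, 0, 0.113, -0.257, -0.014, 0, 0, 0])

```text
time_s: 2.0
position: [523.9, -125.0, 199.2]
ee_rot: [0.171, 0.985, 0.0, -0.001]
contact_force: [0.1, -0.8, 0.0]
gripper_width: -0.2
gripper_force: 0.0
```

Run:
```python
from h import *
im=snap("wrist","pics/w1.png");print(im["fx"],im["cx"],im["cy"],np.round(im["world_to_cam"],3).tolist());s=bot.state();print(s["time_s"],s["position"],s["contact_force"])
import pickle;pickle.dump(im,open("w.pkl","wb"))
```

```text
325.19226210127806 287.199428778161 205.84358193962464 [[0.338, 0.941, -0.0, -59.706], [0.909, -0.327, 0.259, -539.143], [0.244, -0.088, -0.966, 201.925], [0.0, 0.0, 0.0, 1.0]]
2.05 [ 524.0025697  -124.76253163  199.34551652] [-0.58086413  0.42271416 -1.07950382]
```

View pics/w1.png

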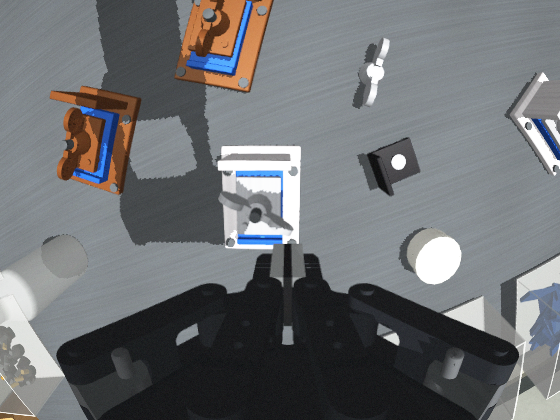

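```bash
cat >> h.py <<'E'
def fish(im,u,v,z):
    a=(u-im["cx"])/im["fx"];b=(v-im["cy"])/im["fy"];r=np.hypot(a,b)
    d=np.array([np.sin(r)*a/r,np.sin(r)*b/r,np.cos(r)]);M=np.array(im["world_to_cam"]);R=M[:3,:3];o=-R.T@M[:3,3];d=R.T@d
    return o+d*(z-o[2])/d[2]
E
python3 - <<'E'
from h import *
import pickle
im=pickle.load(open("w.pkl","rb"))
print(fish(im,257,214,76))
i=cv2.imread("pics/w1.png");cv2.imwrite("pics/w1c.png",cv2.resize(i[140:270,200:330],(600,600),interpolation=cv2.INTER_CUBIC))
E
```

```text
[ 524.41330387 -151.79765975   76.        ]
```

View pics/w1c.png

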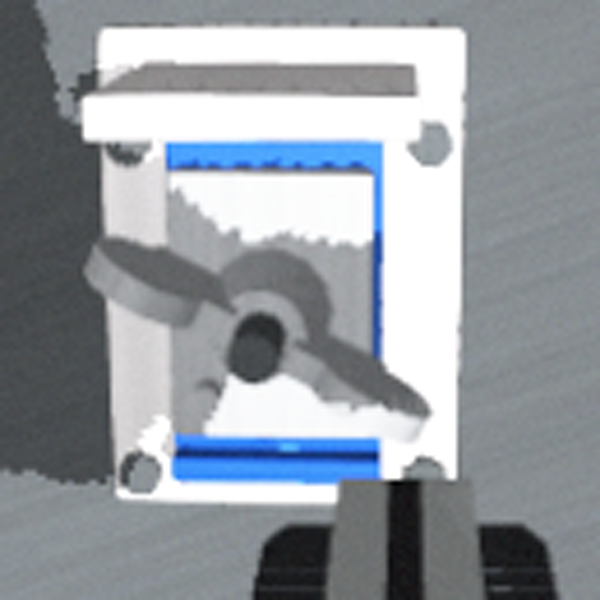

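The stud is at about (526,-153) and the wings lie about 65° from clamp x. I'll descend with shut fingers behind the +y wing, on its counter-clockwise side.

>>> jog_arm(motion=[-0.004, -0.003, 0, 0, 0, 0, -0.004, -0.003, -0.04, 0, 0, 0, -0.004, -0.003, -0.08, 0, 0, 0, -0.004, -0.003, -0.105, 0, 0, 0, -0.004, -0.003, -0.118, 0, 0, 0, -0.004, -0.003, -0.128, 0, 0, 0, -0.004, -0.003, -0.128, 0, 0, 0, -0.004, -0.003, -0.128, 0, 0, 0])

```text
time_s: 2.85
position: [521.9, -129.3, 72.8]
ee_rot: [0.171, 0.985, -0.0, 0.001]
contact_force: [-0.0, -0.7, 0.0]
gripper_width: 0.0
gripper_force: 0.0
```

```bash
cat >> h.py <<'E'
C=np.array([526.5,-153.5])
def pt(th,R=27): a=np.radians(th-20.3);return C+R*np.array([np.cos(a),np.sin(a)])
def stroke(ths,dz,R=27,frm=None):
    p0=bot.state()["position"][:2] if frm is None else pt(frm,R)
    n=len(ths);out=[]
    for i,t in enumerate(ths):
        out+=list(np.round((pt(t,R)-p0)/1e3,3))+[round(dz*(i+1)/n/1e3,4),0,0,0]
    print([float(x) if x else 0 for x in out])
E
python3 - <<'E'
from h import *
s=bot.state();print(s["position"],s["contact_force"],pt(125))
stroke(range(110,-40,-15),-1.5); stroke(range(-40,-116,-15),-1,frm=-25)
im=snap("wrist","pics/w2.png")
cv2.imwrite("pics/w2c.png",cv2.resize(im["pixels"][140:300,200:360,::-1],(600,600),interpolation=cv2.INTER_CUBIC))
E
```

```text
[ 521.89733575 -129.29339066   72.84847106] [-0.01072781 -0.71757508  0.03220912] [ 519.6485355  -127.38377068]
[0.005, 0.003, -0.0001, 0, 0, 0, 0.012, 0.002, -0.0003, 0, 0, 0, 0.018, -0.001, -0.0004, 0, 0, 0, 0.024, -0.005, -0.0006, 0, 0, 0, 0.028, -0.011, -0.0008, 0, 0, 0, 0.031, -0.017, -0.0009, 0, 0, 0, 0.032, -0.024, -0.0011, 0, 0, 0, 0.031, -0.031, -0.0012, 0, 0, 0, 0.028, -0.038, -0.0014, 0, 0, 0, 0.024, -0.043, -0.0015, 0, 0, 0]
[-0.006, -0.004, -0.0002, 0, 0, 0, -0.012, -0.007, -0.0003, 0, 0, 0, -0.019, -0.008, -0.0005, 0, 0, 0, -0.026, -0.007, -0.0007, 0, 0, 0, -0.033, -0.004, -0.0008, 0, 0, 0, -0.038, 0, -0.001, 0, 0, 0]
```

View pics/w2c.png

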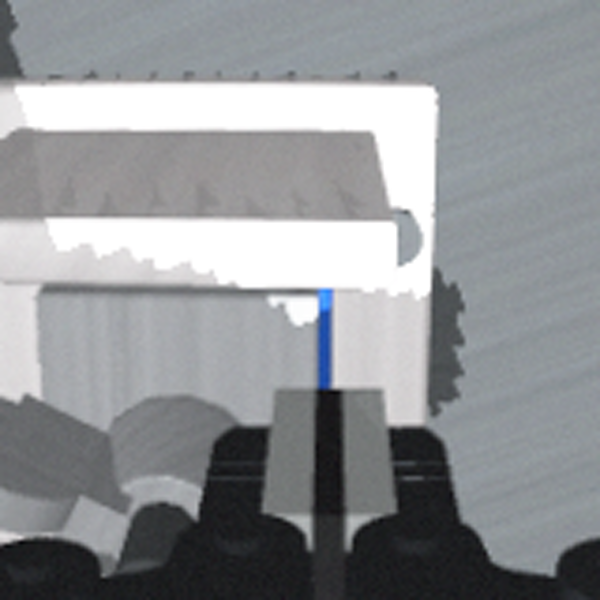

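The shut tip sits beside the hub, on the counter-clockwise side of the wing, with the backstop well clear. I'll make the first stroke.

>>> jog_arm(motion=[0.005, 0.003, 0, 0, 0, 0, 0.012, 0.002, 0, 0, 0, 0, 0.018, -0.001, 0, 0, 0, 0, 0.024, -0.005, -0.001, 0, 0, 0, 0.028, -0.011, -0.001, 0, 0, 0, 0.031, -0.017, -0.001, 0, 0, 0, 0.032, -0.024, -0.001, 0, 0, 0, 0.031, -0.031, -0.001, 0, 0, 0, 0.028, -0.038, -0.0015, 0, 0, 0, 0.024, -0.043, -0.002, 0, 0, 0])

```text
time_s: 3.9
position: [546.0, -173.4, 70.3]
ee_rot: [0.172, 0.985, -0.0, 0.002]
contact_force: [1.8, 2.1, 0.4]
gripper_width: -0.2
gripper_force: 1.3
```

>>> jog_arm(motion=[-0.006, -0.004, 0, 0, 0, 0, -0.012, -0.007, 0, 0, 0, 0, -0.019, -0.008, -0.001, 0, 0, 0, -0.026, -0.007, -0.001, 0, 0, 0, -0.033, -0.004, -0.001, 0, 0, 0, -0.033, -0.004, -0.001, 0, 0, 0])

```text
time_s: 4.5
position: [510.4, -175.9, 68.8]
ee_rot: [0.171, 0.985, -0.0, -0.001]
contact_force: [1.0, -1.2, 1.2]
gripper_width: 0.2
gripper_force: 1.1
```

Run:
```python
from h import *
s=bot.state();print(s["time_s"],s["position"],s["contact_force"],pt(-100))
im=snap("wrist","pics/w3.png")
cv2.imwrite("pics/w3c.png",cv2.resize(im["pixels"][140:300,200:400,::-1],(750,600),interpolation=cv2.INTER_CUBIC))
```

```text
4.5 [ 510.44501899 -175.93739629   68.84566702] [ 1.02788647 -1.20587152  1.24790147] [ 512.87775416 -176.81167987]
```

View pics/w3c.png

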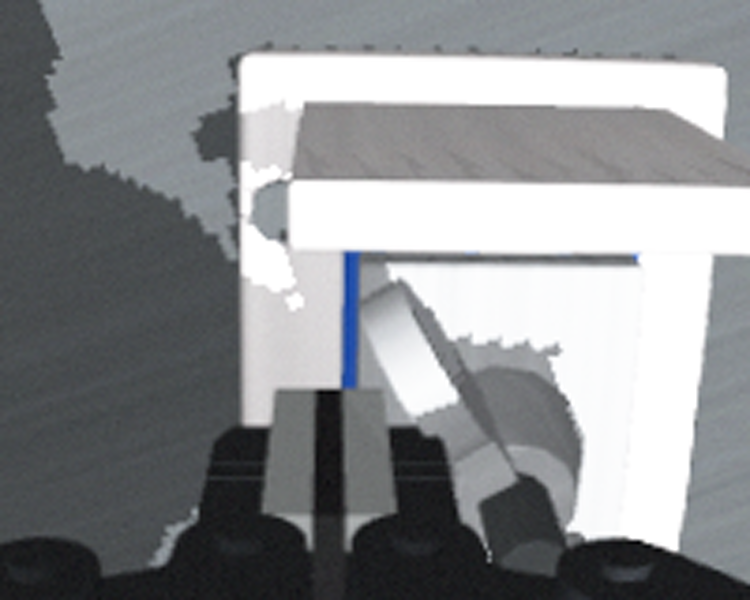

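The stroke worked: the wing turned about 210° and now points up and left towards the backstop, leaving the opposite wing at about +37°. I'll lift, return and make the second stroke.

>>> jog_arm(motion=[0, 0, 0.015, 0, 0, 0, 0, 0, 0.03, 0, 0, 0, 0.005, 0.018, 0.032, 0, 0, 0, 0.01, 0.036, 0.032, 0, 0, 0, 0.014, 0.052, 0.032, 0, 0, 0, 0.014, 0.052, 0.03, 0, 0, 0, 0.014, 0.052, 0.015, 0, 0, 0, 0.014, 0.052, 0, 0, 0, 0, 0.014, 0.052, 0, 0, 0, 0])

```text
time_s: 5.45
position: [522.7, -123.9, 65.4]
ee_rot: [0.172, 0.985, 0.0, -0.003]
contact_force: [-0.8, 0.7, -0.4]
gripper_width: -0.3
gripper_force: 0.0
```

Run:
```python
from h import *
s=bot.state();print(s["time_s"],s["position"],s["contact_force"])
stroke(range(95,-40,-15),-1.5);stroke(range(-40,-116,-15),-1,frm=-25)
```

```text
5.45 [ 522.72002614 -123.86006834   65.43030251] [-0.78700234  0.70849449 -0.40401588]
[0.011, -0.004, -0.0002, 0, 0, 0, 0.017, -0.006, -0.0003, 0, 0, 0, 0.023, -0.011, -0.0005, 0, 0, 0, 0.027, -0.016, -0.0007, 0, 0, 0, 0.03, -0.023, -0.0008, 0, 0, 0, 0.031, -0.03, -0.001, 0, 0, 0, 0.03, -0.037, -0.0012, 0, 0, 0, 0.027, -0.043, -0.0013, 0, 0, 0, 0.023, -0.049, -0.0015, 0, 0, 0]
[-0.006, -0.004, -0.0002, 0, 0, 0, -0.012, -0.007, -0.0003, 0, 0, 0, -0.019, -0.008, -0.0005, 0, 0, 0, -0.026, -0.007, -0.0007, 0, 0, 0, -0.033, -0.004, -0.0008, 0, 0, 0, -0.038, 0, -0.001, 0, 0, 0]
```

>>> jog_arm(motion=[0.004, -0.001, 0.003, 0, 0, 0, 0.011, -0.003, 0.003, 0, 0, 0, 0.017, -0.006, 0.003, 0, 0, 0, 0.023, -0.011, 0.003, 0, 0, 0, 0.027, -0.016, 0.002, 0, 0, 0, 0.03, -0.023, 0.002, 0, 0, 0, 0.031, -0.03, 0.002, 0, 0, 0, 0.03, -0.037, 0.001, 0, 0, 0, 0.027, -0.043, 0.001, 0, 0, 0, 0.023, -0.049, 0.001, 0, 0, 0])

```text
time_s: 6.45
position: [549.9, -172.5, 70.5]
ee_rot: [0.172, 0.985, 0.001, 0.001]
contact_force: [2.3, 3.1, 0.1]
gripper_width: -0.0
gripper_force: 1.4
```

>>> jog_arm(motion=[-0.006, -0.004, 0, 0, 0, 0, -0.012, -0.007, 0, 0, 0, 0, -0.012, -0.007, 0, 0, 0, 0])

```text
time_s: 6.75
position: [536.3, -181.0, 69.7]
ee_rot: [0.172, 0.985, -0.0, -0.0]
contact_force: [1.0, -0.2, -0.3]
gripper_width: -0.1
gripper_force: 0.2
```

>>> jog_arm(motion=[-0.004, -0.001, 0, 0, 0, 0, -0.008, -0.002, -0.001, 0, 0, 0, -0.012, -0.002, -0.001, 0, 0, 0, -0.012, -0.002, -0.001, 0, 0, 0])

```text
time_s: 7.15
position: [524.5, -182.3, 68.9]
ee_rot: [0.171, 0.985, -0.0, -0.0]
contact_force: [2.6, -0.5, 1.3]
gripper_width: -0.2
gripper_force: 0.8
```

>>> jog_arm(motion=[-0.004, 0.001, 0, 0, 0, 0, -0.008, 0.002, 0, 0, 0, 0, -0.012, 0.004, -0.001, 0, 0, 0, -0.012, 0.004, -0.001, 0, 0, 0])

```text
time_s: 7.55
position: [512.0, -177.9, 67.6]
ee_rot: [0.171, 0.985, -0.0, -0.001]
contact_force: [1.9, -1.3, 1.5]
gripper_width: -0.0
gripper_force: 1.0
```

Run:
```python
from h import *
s=bot.state();print(s["time_s"],s["position"],s["contact_force"])
im=snap("wrist","pics/w4.png")
cv2.imwrite("pics/w4c.png",cv2.resize(im["pixels"][140:300,200:400,::-1],(750,600),interpolation=cv2.INTER_CUBIC))
```

```text
7.55 [ 511.97898129 -177.86432448   67.63112252] [ 1.86480214 -1.26537744  1.54666675]
```

View pics/w4c.png

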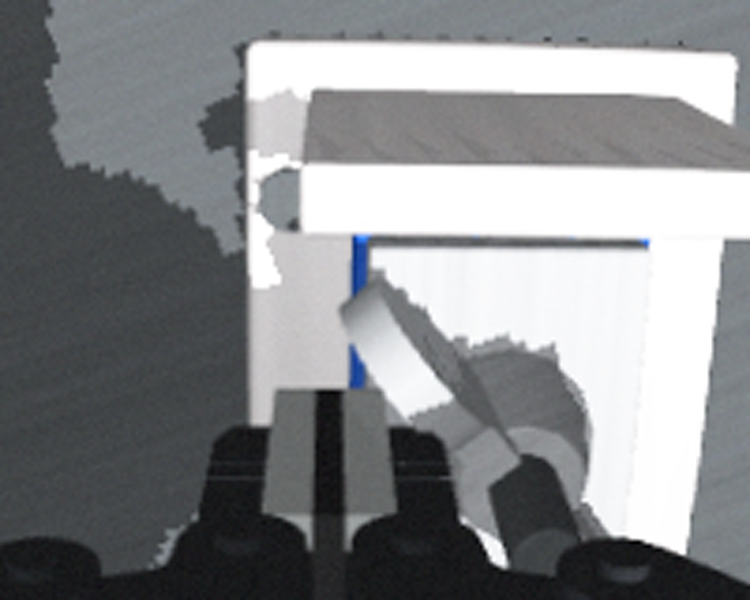

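The nut turned freely to about -135°, roughly 380° in total, and has not reached the stop. I'll make the third stroke.

>>> jog_arm(motion=[0, 0, 0.015, 0, 0, 0, 0, 0, 0.03, 0, 0, 0, 0.005, 0.018, 0.032, 0, 0, 0, 0.009, 0.036, 0.032, 0, 0, 0, 0.012, 0.053, 0.032, 0, 0, 0, 0.012, 0.053, 0.03, 0, 0, 0, 0.012, 0.053, 0.015, 0, 0, 0, 0.012, 0.053, 0.005, 0, 0, 0, 0.012, 0.053, 0, 0, 0, 0, 0.012, 0.053, 0, 0, 0, 0])

```text
time_s: 8.6
position: [523.3, -125.2, 66.0]
ee_rot: [0.172, 0.985, 0.0, -0.002]
contact_force: [0.2, 1.1, 0.8]
gripper_width: -0.1
gripper_force: 0.0
```

>>> jog_arm(motion=[0.004, -0.001, 0, 0, 0, 0, 0.01, -0.003, 0, 0, 0, 0, 0.016, -0.006, 0, 0, 0, 0, 0.02, -0.008, 0, 0, 0, 0, 0.022, -0.01, 0, 0, 0, 0, 0.022, -0.01, 0, 0, 0, 0])

```text
time_s: 9.2
position: [546.8, -135.1, 67.7]
ee_rot: [0.172, 0.985, 0.0, -0.0]
contact_force: [-1.3, 1.0, 1.8]
gripper_width: 0.0
gripper_force: 0.9
```

>>> jog_arm(motion=[0.002, -0.004, 0, 0, 0, 0, 0.004, -0.007, -0.001, 0, 0, 0, 0.005, -0.011, -0.001, 0, 0, 0, 0.006, -0.014, -0.001, 0, 0, 0, 0.006, -0.014, -0.001, 0, 0, 0])

```text
time_s: 9.7
position: [553.0, -149.0, 66.7]
ee_rot: [0.172, 0.985, 0.0, 0.0]
contact_force: [-1.4, 3.7, 1.3]
gripper_width: 0.1
gripper_force: 1.7
```

>>> jog_arm(motion=[0, -0.004, 0, 0, 0, 0, 0, -0.008, 0, 0, 0, 0, -0.001, -0.012, 0, 0, 0, 0, -0.001, -0.012, 0, 0, 0, 0])

```text
time_s: 10.1
position: [552.4, -151.8, 66.5]
ee_rot: [0.175, 0.985, 0.008, -0.001]
contact_force: [4.7, 29.8, 5.1]
gripper_width: 0.2
gripper_force: 14.2
```

>>> jog_arm(motion=[-0.001, -0.004, 0, 0, 0, 0, -0.003, -0.008, -0.001, 0, 0, 0, -0.005, -0.011, -0.001, 0, 0, 0, -0.005, -0.011, -0.001, 0, 0, 0])

```text
time_s: 10.5
position: [551.5, -154.4, 66.7]
ee_rot: [0.177, 0.984, 0.016, 0.001]
contact_force: [14.0, 54.3, 7.3]
gripper_width: -0.4
gripper_force: 26.8
```

The contact force jumped from 4 N to 54 N, so the nut is at its stop. I'll back off and lift clear.

>>> jog_arm(motion=[0.003, 0.012, 0, 0, 0, 0, 0.004, 0.022, 0, 0, 0, 0, 0.004, 0.028, 0, 0, 0, 0, 0.004, 0.028, 0.02, 0, 0, 0, 0.004, 0.028, 0.06, 0, 0, 0, 0.004, 0.05, 0.11, 0, 0, 0, 0.004, 0.08, 0.16, 0, 0, 0, 0.004, 0.12, 0.18, 0, 0, 0, 0.004, 0.16, 0.18, 0, 0, 0, 0.004, 0.16, 0.18, 0, 0, 0])

```text
time_s: 11.5
position: [552.1, -9.3, 248.1]
ee_rot: [0.17, 0.985, 0.001, 0.002]
contact_force: [0.9, 0.2, 0.2]
gripper_width: 0.1
gripper_force: 0.0
```

Run:
```python
from h import *
s=bot.state();print(s["time_s"],s["position"],s["contact_force"])
t=snap("top","pics/t5.png")["pixels"][:,:,::-1];q=snap("side","pics/s5.png")["pixels"][:,:,::-1]
def c(i,u,v,w=60,h=45): return cv2.resize(i[v-h//2:v-h//2+h,u-w//2:u-w//2+w],(400,300),interpolation=cv2.INTER_CUBIC)
cv2.imwrite("pics/crop5.png",np.vstack([np.hstack([c(t,340,207),c(t,212,195)]),np.hstack([c(q,288,190,80,60),c(q,255,285,80,60)])]))
```

```text
11.5 [552.06035888  -9.34107893 248.05021532] [0.89475407 0.21365465 0.17615388]
```

View pics/crop5.png

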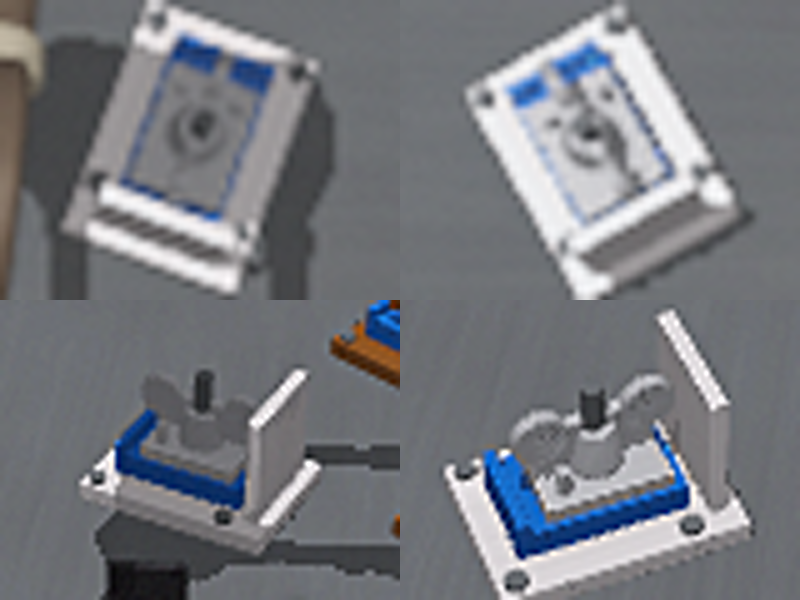

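The plate now sits on the bracket, the stud protrudes as it does on the snug clamp, and the wings line up with the clamp x axis. That matches the 12.57 rad stop, which is exactly two turns. The other clamp has not changed.

```bash
python3 -c "
from station import order;print(order.finish_job())"
```

```text
the job is handed in; nothing more can be done
None
```

I stroked the loose clamp's wing nut clockwise with shut fingertips until it met its firm stop; the last picture shows the plate snug on the bracket, and I handed the job in at about 11.6 s with the arm clear.

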